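# Walk a stuck circulator-pump head off its volute with a mallet

## Task

The unbolted motor head of the heating pump is stuck in its volute by a swollen O-ring. Take the block mallet and drive the head off towards its motor with light taps (never more than 20 N) on the back of its left and right lugs, changing sides as each side jams, until the gap is at least 10 mm at both lugs; only the mallet may touch the pump. Then stand the mallet back on its head where it stood, let go, and leave the other things on the worktop where they are.

Things in the scene. Friction and masses are not known exactly. Their poses are not given: they have to be found in the camera images.
- pump: Inline circulator pump on a bolted-down stand, its axis level, 100 mm above the worktop. Origin: centre of the underside of the 170 x 130 x 12 mm base plate, on the worktop. z up; x along the pump's axis, away from the robot: the red motor lies on the -x side, the fixed dark iron volute on the +x side; y to the left seen from the robot.
- volute_face (a point): Middle of the volute's joint face: on the axis at x = -20 mm in the pump's frame, axes as the pump's. The volute is a drum of 46 mm radius from here to x = +42 mm. Pipe flanges of 42 mm radius, centred at pump x = 12 mm, lie below and above it.
- pump_top (a point): Centre of the upper pipe flange's top, the pump's highest point, 178 mm above the worktop. The motor's terminal box reaches 163 mm.
- head_centre (a point): Middle of the flange face of the motor head, which plugs into the volute with a 26 mm spigot; moves with the head, axes as the pump's. A swollen O-ring grips the spigot by dry friction, equally at its left and right, 40 mm from the axis, so the head stays where it is left. It can slide out by 16 mm along the pump's -x, to the nuts on the guide studs. Starts 2 to 5 mm out, a little askew.
- motor_end (a point): Centre of the motor's outer end, on its axis, 131 mm from the flange face. The head jams when about 0.025 rad askew (one lug 4 mm ahead of the other). A push on one lug at 8 to 12 N swings that side out round the far side of the spigot (the other lug goes back about 1 mm for 3 mm). Once jammed, or pushed in the middle, it takes over 25 N to move: change sides instead.
- lug_left (a point): Centre of the struck back face of the left (+y) lug of the head's aluminium flange (12 mm thick), 76 mm left of the axis, 100 mm up. The face looks to the pump's +x and stands free beside the volute from y = 55 to 90 mm; it is 36 mm tall. Axes as the head's. Gap at this lug = -20 mm minus this point's x in the pump's frame. A mallet centred here clears the volute by 12 mm.
- lug_right (a point): The same for the right (-y) lug, 76 mm right of the axis.
- mallet: Block mallet standing on its head, handle up, 151 mm tall, 0.4 kg. Origin: centre of its underside; z up. Head 70 mm along its x (striking axis) x 36 x 56 mm tall, its middle 28 mm up, a black rubber face at each x end. Handle 22 mm along x, 28 mm along y, from 56 to 151 mm up. Gripped across x on its top 40 mm, fingertips down, with 80 N or more it stays straight under the taps.
- spray_can: Blue spray can, 52 mm across, 150 mm tall; origin at the centre of its underside. Bystander; it and the mallet may have changed places.
- bolt_tray: Small steel tray with the removed bolts, 120 x 90 x 25 mm; origin under its centre. Bystander.
- wrench: Wrench lying flat. Bystander.
- screwdriver: Screwdriver lying flat. Bystander.
- new_gasket: Green ring gasket, 90 mm across, 5 mm thick. Bystander.
- pvc_tee: White plastic pipe tee, 100 mm long, 50 mm high. Bystander.

How it is judged:
On the way, in this order (a step that is already met when the one before it is completed fails the run):
1. the mallet is lifted off the worktop (height (world z) of mallet above 0.03 m), for 0.2 s.
2. with the mallet, the head is driven out to a gap of at least 10 mm at both lugs (x of each of lug_left, lug_right in the frame of pump below -0.03 m and height (world z) of mallet above 0.03 m), for 0.2 s.
At the end, for the whole second after the job is handed in: The gap is at least 10 mm at both lugs; the mallet stands upright on its head (within 0.1 rad), at rest, within 50 mm of where it stood, released (x of each of lug_left, lug_right in the frame of pump below -0.03 m and distance of mallet from where it was at the start of the episode below 0.05 m and angle between mallet's own z axis and vertical below 0.1 rad and linear speed of mallet below 0.02 m/s and contact force between mallet and pump below 0.1 N); the robot touches nothing.
It fails at once if the mallet presses on or strikes the pump with more than 20 N (contact force between mallet and pump above 20 N).
It fails at once if the robot itself touches the pump (more than 1 N) (contact force between any of the arm, the fingers and pump above 1 N).
It fails at once if a bystander is moved more than 30 mm (distance of any of spray_can, bolt_tray, wrench, screwdriver, new_gasket, pvc_tee from where it was at the start of the episode above 0.03 m).
It also fails if it takes over 72 s, if anything falls off the work surface, if the arm or the gripper's body presses on something with over 40 N, if the wrist force passes 120 N, or if a joint passes its speed limit or range.

## Robot

A 6-joint arm with a two-finger parallel gripper is mounted at the origin on the work surface. World frame = base frame: x ahead of the robot, y to its left, z up, the work surface at z = 0. Lengths are in m, angles in rad, forces in N, time in s.
With the tool pointing down it reaches from about 0.275 to 1 m from the base axis. Payload 8.4 kg.
Tool frame: the origin (TCP) lies on the centre line of the jaws, within the pads' length; the fingertips stand 14 mm ahead of it and the grasp point (between the pads) lies 5 mm behind it; z points along the fingers, y is the line along which they close (so a half turn about z gives the same grasp; the last joint's range is limited). The gripper opens to 85 mm and grips with 20 to 120 N. Pads are 22 mm wide; open, the fingers measure 114 mm over their backs; the gripper's body (76 mm by 85 mm) begins 54 mm behind the grasp point. The pads swing forward as they close: fully open they stand 13 mm farther back than shut.
Start: joints at [-1.122, 0.353, 1.633, -0, 1.155, -0.002], TCP at [0.272, -0.563, 0.245] pointing down, gripper open.
Joint ranges: [-2.63, 2.63], [-0.92, 2.1], [0.06, 2.66], [-1.3, 4.44], [0, 2.69], [-3.02, 3.02]. Speed limits (rad/s): [2.22, 2.22, 2.79, 3.14, 3.14, 3.14].

## Interface

Orientations are given as a 3x3 rotation matrix whose columns are the frame's x, y, z axes.
In Python, from plant import readout, eyes, arm gives the robot as it stands.
- The arm moves only by the tool servo_tool, never from a script. Its argument "series" is a list of rows, each a list of 3 entries, a list of its own where there are three numbers: the shift along the tool's x, y, z in cm, then the turn about the tool's z in degrees, then the opening, from -1 (shut) to 1 (fully open). A call has exactly 8 rows; each row shifts and turns the commanded pose from where the row before left it, along the tool's axes as they then stand; what a row does not reach is not made up. A row lasts 1/10 s, in which the tool goes at most 50 mm and 8.59 degrees, less where a joint would pass 70% of its speed; a pose out of reach is approached as far as the arm can. A call is refused whole if a number of a shift passes 5 or a number of a turn 8.59, either way. A call with a gripper value outside its range is refused whole. The fingers move at their own pace and stop on an object; "force" is the grip in N (left out, the last holds). Time passes only in rows, so rows that do not move let the fingers close, or fill a call up. It gives the time, the measured TCP pose, the force, the opening and the grip force at its end, in the units of the state.
- readout.read_state(): the state, without advancing time (a new reading comes with each control period).
- eyes.grab_frame(name): name is "scene" or "side" or "wrist"; returns (picture, depth): 480x640x3 uint8, blue, green, red; 480x640 float32, m along the optical axis (not along the pixel's ray), 0 where there is no reading.
- eyes.camera_model(name): a dict with "fovy" (degrees; the focal length in pixels is half the picture's height over the tangent of half this angle, whatever the lens; pixels are square), "cx", "cy" (the principal point, pixels), "D" ([k1, k2, p1, p2, k3] as OpenCV has them; the pictures are not rectified), "rvec" (rotation vector, rad) and "tvec" (3), from world to camera coordinates, as OpenCV has them; the wrist camera has in their place "hand_eye" (4x4, takes a point from camera to tool coordinates, whose origin is the TCP and whose axes are the flange's). Camera axes: x right, y down, z forward; pixel columns grow to the right and rows downward; lengths in m; the calibration is good to about 2 mm. A picture is of the moment at which its call begins: read the wrist's pose just before it. camera_model takes no time and is no camera call.
- arm.finish_job(): hands the job in; it is judged then, once.
The state is a dict: "t": time; "joint_pos": joint angles; "qd": joint speeds; "tau": joint torques, N m; "position": TCP position; "tcp_rot": TCP orientation; "wrist_force": force on the tool from outside, world axes, zero at the start; "torque": the same for the moment, N m; "finger_gap": finger opening in m; "grip_force": force on a finger pad.
Only numpy, scipy, OpenCV 4.12 (cv2) and the standard library are available. Lean on these libraries where they do the work, as an engineer would, in place of code of your own. Each camera call takes 0.05 s, during which the arm holds its last target. There are 200 camera calls.

## Working session

There is one attempt and no reset: what is moved stays moved. The work goes in short steps, Python scripts to look and compute and a tool call to move; the robot and the scene stay as the last step left them, time stands still between calls to the robot, and variables do not carry over. Pictures are saved under pics/ and viewed, at most 10 in all, crops included, and the job is handed in when it is done.

Besides the shell and the picture viewer there is one more tool, called after "Emit:" as name(argument=value, ...) on one line, values as JSON. servo_tool: Moves the arm, as the interface text tells. Its arguments: {"type":"object","properties":{"series":{"type":"array"},"force":{"type":"number"}},"required":["series"]}

```bash
mkdir -p pics; ls; cat > h.py <<'E'
import numpy as np, cv2
from plant import readout, eyes, arm
def cam(name,st=None):
    m=eyes.camera_model(name); f=240/np.tan(np.radians(m['fovy'])/2)
    K=np.array([[f,0,m['cx']],[0,f,m['cy']],[0,0,1.]]); D=np.array(m['D'],float)
    if 'rvec' in m:
        R,_=cv2.Rodrigues(np.array(m['rvec'],float)); t=np.array(m['tvec'],float).ravel()
        Rcw=R.T; c=-R.T@t
    else:
        H=np.array(m['hand_eye']); Rt=np.array(st['tcp_rot']).reshape(3,3)
        Rcw=Rt@H[:3,:3]; c=Rt@H[:3,3]+np.array(st['position'])
    return K,D,Rcw,c
def cloud(C,depth):
    K,D,R,c=C; v,u=np.mgrid[0:480,0:640]
    p=cv2.undistortPoints(np.stack([u,v],-1).reshape(-1,1,2).astype(np.float64),K,D).reshape(480,640,2)
    P=np.dstack([p*depth[...,None],depth])
    return P@R.T+c
def plane(C,uv,z):
    K,D,R,c=C; p=cv2.undistortPoints(np.array(uv,float).reshape(-1,1,2),K,D).reshape(-1,2)
    d=np.c_[p,np.ones(len(p))]@R.T
    return c+d*((z-c[2])/d[:,2])[:,None]
def snap(name):
    st=readout.read_state(); b,d=eyes.grab_frame(name); return b,d,cam(name,st),st
E
python3 - <<'E'
from h import *
ims=[]
for n in('scene','side','wrist'):
    b,d,C,st=snap(n); np.savez(f'{n}0.npz',b=b,d=d); cv2.imwrite(f'pics/{n}0.png',b)
    print(n,C[3].round(3),C[2][:,2].round(2),(d>0).mean())
print(st)
E
```

```text
pics
scene [1.183 0.522 0.831] [-0.58 -0.5  -0.65] 0.989736328125
side [0.001 0.798 0.865] [ 0.47 -0.65 -0.59] 0.996123046875
wrist [ 0.347 -0.526  0.374] [-0.29 -0.14 -0.95] 0.99607421875
{'t': 0.1, 'joint_pos': array([-1.12234791e+00,  3.53588975e-01,  1.63403625e+00,  2.12093636e-05,
        1.15517587e+00, -2.40618532e-03]), 'qd': array([ 3.38728134e-05,  1.41254774e-03, -6.38943115e-04,  9.35894404e-05,
       -1.50561119e-04, -1.26140288e-03]), 'tau': array([ 1.88717472e-04, -6.06355619e+01, -3.42820609e+01,  1.05700908e-04,
        4.01426587e-03,  1.33750632e-06]), 'position': array([ 0.27216798, -0.5621954 ,  0.2446405 ]), 'tcp_rot': array([[ 9.00078792e-01,  4.35726878e-01, -5.06455734e-04],
       [ 4.35727172e-01, -9.00078123e-01,  1.09736348e-03],
       [ 2.23010350e-05, -1.20839012e-03, -9.99999270e-01]]), 'wrist_force': array([-0.49907202, -0.61725371,  0.91848389]), 'torque': array([ 0.00610423, -0.01957762,  0.00847546]), 'grip_force': 0.0, 'finger_gap': 0.08554881855339909}
```

View pics/scene0.png

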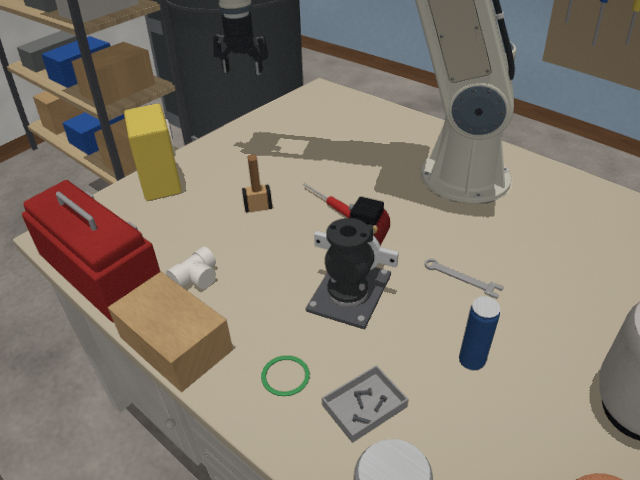

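View pics/side0.png

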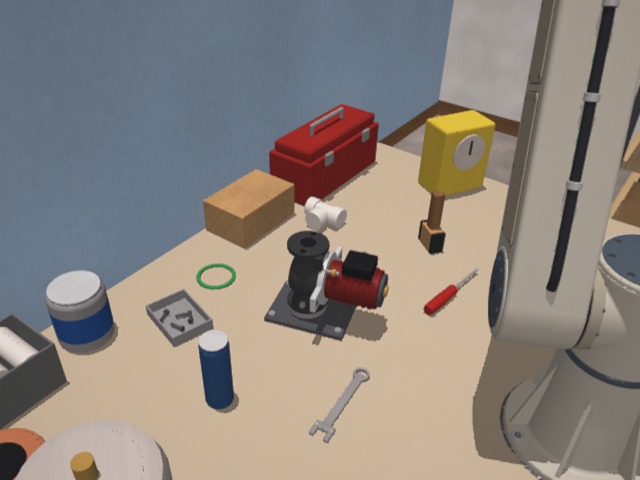

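The scene view shows the pump at (350,265), its lugs at (320,241) and (383,257), the mallet at (257,195) and the can at (480,330). The side view shows the mallet at (433,225) and the pump at (310,280). I'll measure all of them from the depth clouds.

```bash
cat > meas.py <<'E'
from h import *
P=[];B=[];S=[]
for n in('scene','side'):
    z=np.load(f'{n}0.npz'); p=cloud(cam(n),z['d']); ok=(z['d']>0)
    P.append(p[ok]);B.append(z['b'][ok]);S.append(np.full(ok.sum(),n=='side'))
    print(n,'mallet px',p[170,254 ] if n=='scene' else p[205,436],'pump', p[235,350] if n=='scene' else p[243,308])
P=np.vstack(P);B=np.vstack(B).astype(int);S=np.concatenate(S)
np.savez('cl.npz',P=P,B=B,S=S)
E
python3 meas.py
python3 - <<'E'
from h import *
d=np.load('cl.npz');P,B,S=d['P'],d['B'],d['S']
z0=cloud(cam('scene'),np.load('scene0.npz')['d'])
for nm,u,v in(('tee',192,270),('gasket',266,375),('tray',365,400),('can',482,303),('wrench',460,272),('sd',345,208),('yellow',150,115)): print(nm,z0[v,u].round(3))
E
```

```text
scene mallet px [ 0.46715537 -0.33002119  0.12027496] pump [0.56737632 0.04235713 0.1778837 ]
side mallet px [ 0.45551428 -0.33150861  0.12155769] pump [0.55549538 0.03640562 0.17936556]
tee [ 0.741 -0.25   0.039]
gasket [ 0.811  0.04  -0.003]
tray [0.741 0.216 0.004]
can [0.541 0.31  0.151]
wrench [0.347 0.18  0.001]
sd [ 0.348 -0.145  0.024]
yellow [ 0.532 -0.642  0.199]
```

```bash
cat > fit.py <<'E'
from h import *
d=np.load('cl.npz');P,B,S=d['P'],d['B'],d['S']
def near(c,r): return np.hypot(P[:,0]-c[0],P[:,1]-c[1])<r
sat=B.max(1)-B.min(1)
for s in(False,True):
    print('side' if s else 'scene')
    m=(S==s)
    # table height
    t=m&near((.55,.04),.3)&(abs(P[:,2])<.008); print(' table z',np.median(P[t,2]).round(4))
    q=P[m&near((.555,.04),.08)&(P[:,2]>.172)&(P[:,2]<.19)][:,:2].astype(np.float32)
    print(' top flange',np.round(cv2.minEnclosingCircle(q),4) if 0 else [np.round(x,4) for x in cv2.minEnclosingCircle(q)],q.mean(0).round(4))
    k=m&near((.55,.04),.13)&(P[:,2]>.007)&(P[:,2]<.017)&(B.max(1)<110)
    q=P[k][:,:2].astype(np.float32); print(' plate',len(q),cv2.minAreaRect(q))
    k=m&near((.53,.04),.13)&(P[:,2]>.085)&(P[:,2]<.115)&(B.min(1)>120)&(sat<40)
    q=P[k]; print(' lugs',len(q),q.min(0).round(3),q.max(0).round(3)); np.save(f'lug{int(s)}.npy',q)
    # mallet
    k=m&near((.46,-.33),.06)&(P[:,2]>.147)&(P[:,2]<.158); q=P[k][:,:2].astype(np.float32); print(' handle top',len(q),cv2.minAreaRect(q))
    k=m&near((.46,-.33),.06)&(P[:,2]>.052)&(P[:,2]<.06); q=P[k][:,:2].astype(np.float32); print(' head top',len(q),cv2.minAreaRect(q))
    k=m&near((.46,-.33),.06)&(P[:,2]>.01)&(P[:,2]<.16);print(' mallet z max',P[k,2].max())
E
python3 fit.py
```

```text
scene
 table z 0.0003
 top flange [array([0.5578, 0.0345]), np.float64(0.0468)] [0.5638 0.0342]
 plate 1882 ((0.5490504503250122, 0.02792275696992874), (0.17550933361053467, 0.13139671087265015), 17.082551956176758)
 lugs 347 [ 0.492 -0.065  0.085] [0.555 0.107 0.115]
 handle top 61 ((0.46059927344322205, -0.33802974224090576), (0.029857439920306206, 0.02157094143331051), 46.537132263183594)
 head top 184 ((0.4619734287261963, -0.3394170105457306), (0.039085909724235535, 0.06745730340480804), 54.753665924072266)
 mallet z max 0.15310747419731796
side
 table z 0.0008
 top flange [array([0.5534, 0.0337]), np.float64(0.0491)] [0.555  0.0366]
 plate 1914 ((0.5431814193725586, 0.037823233753442764), (0.16969804465770721, 0.11746882647275925), 16.028444290161133)
 lugs 64 [ 0.489 -0.064  0.085] [0.54  0.11  0.115]
 handle top 67 ((0.4579415023326874, -0.3386613428592682), (0.026484359055757523, 0.02292351797223091), 62.774513244628906)
 head top 170 ((0.45769768953323364, -0.337222695350647), (0.036438945680856705, 0.07314819097518921), 57.204437255859375)
 mallet z max 0.15464924381718037
```

```bash
cat > fit2.py <<'E'
from h import *
for s in(0,1):
    q=np.load(f'lug{s}.npy'); o=np.array([.544,.0306]); a=np.radians(16.6)
    x=np.array([np.cos(a),np.sin(a)]);y=np.array([-x[1],x[0]])
    l=np.c_[(q[:,:2]-o)@x,(q[:,:2]-o)@y,q[:,2]]
    for sg in(1,-1):
        k=(l[:,1]*sg>56)if 0 else (l[:,1]*sg>.056)&(l[:,1]*sg<.1)
        m=l[k]; print(s,sg,len(m),'x pct',np.percentile(m[:,0],[2,25,50,75,98]).round(4),'y',np.percentile(m[:,1],[1,99]).round(4),'z',np.percentile(m[:,2],[1,99]).round(3))
E
python3 fit2.py
python3 - <<'E'
from h import *
d=np.load('cl.npz');P,B,S=d['P'],d['B'],d['S']
from scipy.optimize import least_squares
# red motor: cylinder axis direction from red points; yaw via PCA
for s in(False,True):
    k=(S==s)&(np.hypot(P[:,0]-.47,P[:,1]-.02)<.12)&(P[:,2]>.07)&(P[:,2]<.15)&(B[:,2]>70)&(B[:,1]<45)&(B[:,0]<45)
    q=P[k]; print(s,len(q),q.min(0).round(3),q.max(0).round(3))
    def f(p): # axis line at height .1: y=p0+tan(p1)(x-.45), radius p2
        e=(q[:,1]-p[0]-np.tan(p[1])*(q[:,0]-.45))*np.cos(p[1]); return np.hypot(e,q[:,2]-.1)-p[2]
    r=least_squares(f,[0.005,.29,.04],loss='soft_l1',f_scale=.002); print(r.x, np.degrees(r.x[1]), np.sqrt(np.median(r.fun**2)))
E
```

```text
0 1 133 x pct [-0.0239 -0.0216 -0.0205 -0.0195 -0.0179] y [0.0563 0.0853] z [0.085 0.115]
0 -1 128 x pct [-0.022  -0.0194 -0.0184 -0.0174 -0.0153] y [-0.0938 -0.0596] z [0.086 0.114]
1 1 62 x pct [-0.032  -0.0295 -0.0272 -0.025  -0.0223] y [0.0587 0.0905] z [0.086 0.115]
1 -1 2 x pct [-0.0305 -0.0301 -0.0297 -0.0292 -0.0288] y [-0.0892 -0.0632] z [0.086 0.115]
False 186 [0.409 0.011 0.089] [0.486 0.046 0.133]
[-0.00740542  0.28844588  0.04454036] 16.52673126169991 0.0010804665626781985
True 1242 [ 0.403 -0.023  0.08 ] [0.513 0.058 0.146]
[-0.00235748  0.29651639  0.04054143] 16.98913769427862 0.001496537602355327
```

Emit:
servo_tool(series=[[[3.8, -1.7, 0], 0, 1], [[3.8, -1.7, 0], 0, 1], [[3.8, -1.7, 0], 0, 1], [[3.8, -1.7, 0], 0, 1], [[3.8, -1.7, 0], 0, 1], [[3.8, -1.7, 0], 0, 1], [[3.8, -1.7, 0], 0, 1], [[0, 0, 0], -7.5, 1]], force=110)

```text
t: 0.95
position: [0.4624, -0.336, 0.2451]
tcp_rot: [[0.834, 0.552, 0.001], [0.552, -0.834, 0.001], [0.001, -0.001, -1.0]]
wrist_force: [-0.2, -0.4, 0.1]
finger_gap: 0.0855
grip_force: 0.0
```

Emit:
servo_tool(series=[[[0, 0, 0], -7.5, 1], [[0, 0, 0], -7.5, 1], [[0, 0, 0], -7.5, 1], [[0, 0, 0], 0, 1], [[0, 0, 0], 0, 1], [[0, 0, 0], 0, 1], [[0, 0, 0], 0, 1], [[0, 0, 0], 0, 1]])

```text
t: 1.75
position: [0.4599, -0.3396, 0.2453]
tcp_rot: [[0.563, 0.827, -0.0], [0.827, -0.563, 0.0], [0.0, -0.0, -1.0]]
wrist_force: [1.4, -0.5, -0.3]
finger_gap: 0.0853
grip_force: 0.0
```

```bash
cat >> h.py <<'E'
def to_tool(target,yaw_y,st=None):
    """shift in tool cm and turn deg so that TCP goes to target and tool y points along yaw_y (deg, world)"""
    st=st or readout.read_state(); R=np.array(st['tcp_rot']); e=np.array(target)-st['position']
    y=np.degrees(np.arctan2(R[1,1],R[0,1])); dt=(yaw_y-y+90)%180-90
    print('t',round(st['t'],2),'pos',st['position'].round(4),'yaw_y',round(y,2),'F',st['wrist_force'].round(1),'gap',round(st['finger_gap'],4),'grip',round(st['grip_force'],1))
    print('  tool shift cm',(R.T@e*100).round(2),'turn',round(-dt,1)); return st
E
python3 - <<'E'
from h import *
b,d,C,st=snap('wrist'); to_tool((.4595,-.3383,.126),-34,st); cv2.imwrite('pics/w1.png',b)
p=cloud(C,d)
m=(d>0)&(np.hypot(p[...,0]-.46,p[...,1]+.338)<.06)
for lo,hi in((.142,.16),(.05,.062)):
    k=m&(p[...,2]>lo)&(p[...,2]<hi); q=p[k][:,:2].astype(np.float32); print(len(q),cv2.minAreaRect(q) if len(q)>5 else'')
E
```

```text
t 1.75 pos [ 0.4599 -0.3396  0.2453] yaw_y -34.23 F [ 1.4 -0.5 -0.3] gap 0.0853 grip 0.0
  tool shift cm [ 0.08 -0.1  11.93] turn -0.2
1825 ((0.4595455825328827, -0.3403853178024292), (0.02702043391764164, 0.02192782424390316), 52.664573669433594)
2892 ((0.4591715931892395, -0.3410710394382477), (0.036376953125, 0.07023539394140244), 52.85212707519531)
```

View pics/w1.png

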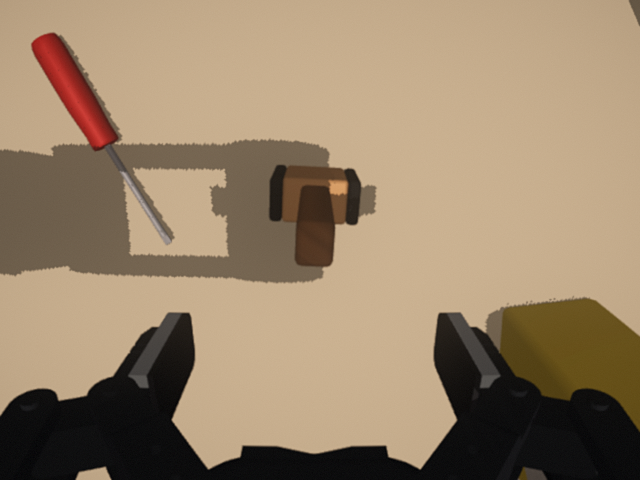

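The wrist view shows the mallet head between (272,193) and (358,195), with its handle at (315,225). It sits centred between the fingers, and its x axis is at about -37°.

Emit:
servo_tool(series=[[[-0.1, 0, 3], 3, 1], [[0, 0, 3], 0, 1], [[0, 0, 3], 0, 1], [[0, 0, 2.5], 0, 1], [[0, 0, 0.4], 0, 1], [[0, 0, 0], 0, 1], [[0, 0, 0], 0, -1], [[0, 0, 0], 0, -1]], force=110)

```text
t: 2.6
position: [0.4601, -0.341, 0.1278]
tcp_rot: [[0.604, 0.797, 0.002], [0.797, -0.604, -0.001], [-0.0, 0.002, -1.0]]
wrist_force: [-0.2, 0.3, -0.6]
finger_gap: 0.059
grip_force: 0.0
```

Emit:
servo_tool(series=[[[0, 0, 0], 0, -1], [[0, 0, 0], 0, -1], [[0, 0, 0], 0, -1], [[0, 0, 0], 0, -1], [[0, 0, 0], 0, -1], [[0, 0, 0], 0, -1], [[0, 0, 0], 0, -1], [[0, 0, 0], 0, -1]])

```text
t: 3.4
position: [0.4599, -0.3408, 0.1271]
tcp_rot: [[0.604, 0.797, 0.001], [0.797, -0.604, -0.001], [0.0, 0.002, -1.0]]
wrist_force: [-0.4, -0.9, 6.2]
finger_gap: 0.0207
grip_force: 108.8
```

```bash
cat >> h.py <<'E'
A=np.radians(16.7); PX=np.array([np.cos(A),np.sin(A)]); PY=np.array([-PX[1],PX[0]]); PO=np.array([.5446,.0287])
def pw(x,y,z): return np.r_[PO+x*PX+y*PY,z]
E
python3 - <<'E'
from h import *
# tcp at mallet height offset: current TCP z - 0
st=to_tool((.4594,-.3405,.126),-37.2)
dz=st['position'][2]
for sx in((.045,.076),(.045,-.076),(.1,-.076)):
  print(sx,'target',pw(*sx,.19+dz).round(4)); to_tool(pw(*sx,.19+dz),16.7,st)
E
```

```text
t 3.4 pos [ 0.4599 -0.3408  0.1271] yaw_y -37.17 F [-0.4 -0.9  6.2] gap 0.0207 grip 108.8
  tool shift cm [-0.01 -0.06  0.11] turn 0.0
(0.045, 0.076) target [0.5659 0.1144 0.3171]
t 3.4 pos [ 0.4599 -0.3408  0.1271] yaw_y -37.17 F [-0.4 -0.9  6.2] gap 0.0207 grip 108.8
  tool shift cm [ 42.68 -19.04 -19.03] turn -53.9
(0.045, -0.076) target [ 0.6095 -0.0312  0.3171]
t 3.4 pos [ 0.4599 -0.3408  0.1271] yaw_y -37.17 F [-0.4 -0.9  6.2] gap 0.0207 grip 108.8
  tool shift cm [ 33.71  -6.76 -19.01] turn -53.9
(0.1, -0.076) target [ 0.6622 -0.0154  0.3171]
t 3.4 pos [ 0.4599 -0.3408  0.1271] yaw_y -37.17 F [-0.4 -0.9  6.2] gap 0.0207 grip 108.8
  tool shift cm [ 38.16  -3.52 -19.  ] turn -53.9
```

Emit:
servo_tool(series=[[[0, 0, -2.5], 0, -1], [[0, 0, -4.5], 0, -1], [[0, 0, -4.5], 0, -1], [[0, 0, -4.5], 0, -1], [[0, 0, -3], 0, -1], [[2.5, -0.5, 0], 0, -1], [[4, -0.9, 0], 0, -1], [[4, -0.9, 0], 0, -1]])

```text
t: 4.2
position: [0.5041, -0.2419, 0.3159]
tcp_rot: [[0.606, 0.796, -0.001], [0.796, -0.606, 0.0], [-0.0, -0.001, -1.0]]
wrist_force: [0.2, -0.7, -3.8]
finger_gap: 0.0209
grip_force: 108.8
```

Emit:
servo_tool(series=[[[4, -0.9, 0], 0, -1], [[4, -0.9, 0], 0, -1], [[4, -0.9, 0], 0, -1], [[4, -0.9, 0], 0, -1], [[4, -0.9, 0], 0, -1], [[2, -0.5, 0], 0, -1], [[0, 0, 0], -7.7, -1], [[0, 0, 0], -7.7, -1]])

```text
t: 5.0
position: [0.5971, -0.0362, 0.3152]
tcp_rot: [[0.364, 0.931, -0.002], [0.931, -0.364, 0.0], [-0.001, -0.002, -1.0]]
wrist_force: [-0.3, -0.3, -4.8]
finger_gap: 0.0209
grip_force: 108.8
```

Emit:
servo_tool(series=[[[0, 0, 0], -7.7, -1], [[0, 0, 0], -7.7, -1], [[0, 0, 0], -7.7, -1], [[0, 0, 0], -7.7, -1], [[0, 0, 0], -7.7, -1], [[0, 0, 0], 0, -1], [[0, 0, 0], 0, -1], [[0, 0, 0], 0, -1]])

```text
t: 5.8
position: [0.5973, -0.0373, 0.316]
tcp_rot: [[-0.285, 0.959, -0.001], [0.959, 0.285, 0.0], [0.0, -0.001, -1.0]]
wrist_force: [-0.4, -0.5, -3.7]
finger_gap: 0.0206
grip_force: 108.8
```

```bash
python3 - <<'E'
from h import *
b,d,C,st=snap('scene'); cv2.imwrite('pics/s2.png',b)
to_tool(pw(.045,-.076,.199),16.7)
p=cloud(C,d); q0=readout.read_state()['position']
k=(d>0)&(np.hypot(p[...,0]-q0[0],p[...,1]-q0[1])<.06)&(p[...,2]<q0[2]-.06)&(p[...,2]>q0[2]-.2)
q=p[k]; print(q[:,2].min(),q[:,2].max()); t=q[abs(q[:,2]-(q0[2]-.0711))<.005]
r=cv2.minAreaRect(t[:,:2].astype(np.float32)); print(len(t),r, q0)
E
```

```text
t 5.85 pos [ 0.5974 -0.0373  0.3161] yaw_y 16.59 F [ 0.4  0.7 -4.1] gap 0.0209 grip 108.8
  tool shift cm [ 0.24  1.34 11.71] turn -0.1
0.1161086979339877 0.25593062268501054
326 ((0.5996699929237366, -0.03686279058456421), (0.07113856077194214, 0.035561371594667435), 16.394853591918945) [ 0.59738606 -0.0373057   0.31607394]
```

View pics/s2.png

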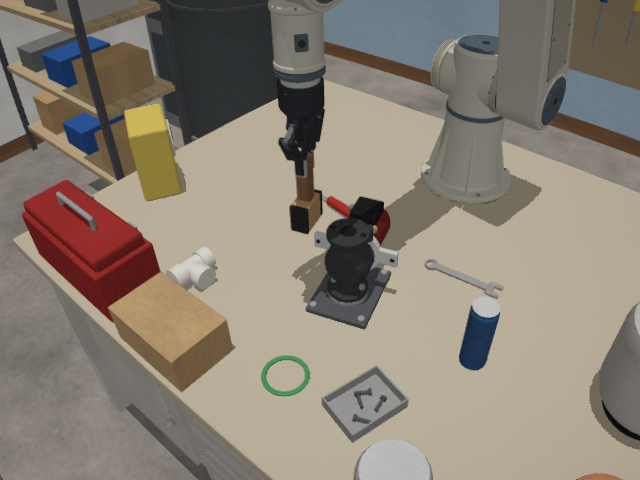

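The view shows the mallet hanging straight at (305,210), above and beside the right lug at (320,241). Next I lower it behind the right lug.

Emit:
servo_tool(series=[[[0.2, 1.3, 0], 0, -1], [[0, 0, 3.5], 0, -1], [[0, 0, 4], 0, -1], [[0, 0, 3], 0, -1], [[0, 0, 1.2], 0, -1], [[0, -0.8, 0], 0, -1], [[0, -0.9, 0], 0, -1], [[0, -0.2, 0], 0, -1]])

```text
t: 6.65
position: [0.591, -0.0375, 0.201]
tcp_rot: [[-0.288, 0.958, 0.002], [0.958, 0.288, -0.0], [-0.001, 0.002, -1.0]]
wrist_force: [-0.4, 0.3, -3.3]
finger_gap: 0.0206
grip_force: 109.0
```

```bash
cat >> h.py <<'E'
def where():
    st=readout.read_state(); d=st['position'][:2]-PO
    print('t',round(st['t'],2),'pump x,y mm',(d@PX*1000).round(2),(d@PY*1000).round(2),'z',st['position'][2].round(4),'Fx',(st['wrist_force'][:2]@PX).round(2),'Fy',(st['wrist_force'][:2]@PY).round(2),'T',st['torque'].round(2)); return st
E
python3 -c "
from h import *
where()
b,d,C,st=snap('side'); cv2.imwrite('pics/s3.png',b)
b,d,C,st=snap('scene'); cv2.imwrite('pics/s4.png',cv2.resize(b[150:350,220:440],None,fx=3,fy=3,interpolation=2)[:600])
"
```

```text
t 6.65 pump x,y mm 25.43 -76.72 z 0.201 Fx -0.29 Fy 0.37 T [-0.01 -0.05 -0.07]
```

View pics/s4.png

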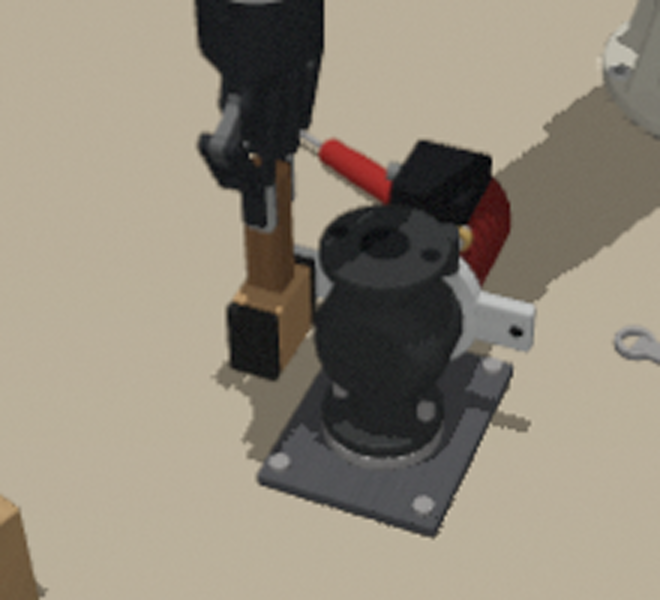

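The crop shows the mallet head at (265,320), level with the right lug and clear of the volute. I approach slowly.

Emit:
servo_tool(series=[[[0, -0.1, 0], 0, -1], [[0, -0.1, 0], 0, -1], [[0, -0.1, 0], 0, -1], [[0, -0.1, 0], 0, -1], [[0, -0.1, 0], 0, -1], [[0, -0.1, 0], 0, -1], [[0, -0.1, 0], 0, -1], [[0, -0.1, 0], 0, -1]])

```text
t: 7.55
position: [0.5834, -0.0394, 0.1992]
tcp_rot: [[-0.288, 0.958, -0.0], [0.958, 0.288, 0.0], [0.0, -0.0, -1.0]]
wrist_force: [-0.3, 0.5, -3.6]
finger_gap: 0.021
grip_force: 109.0
```

Emit:
servo_tool(series=[[[0, -0.05, 0], 0, -1], [[0, -0.05, 0], 0, -1], [[0, -0.05, 0], 0, -1], [[0, -0.05, 0], 0, -1], [[0, -0.05, 0], 0, -1], [[0, -0.05, 0], 0, -1], [[0, -0.05, 0], 0, -1], [[0, -0.05, 0], 0, -1]])

```text
t: 8.35
position: [0.581, -0.0403, 0.1997]
tcp_rot: [[-0.288, 0.958, 0.003], [0.958, 0.288, 0.001], [-0.0, 0.003, -1.0]]
wrist_force: [5.5, 3.0, -5.9]
finger_gap: 0.0208
grip_force: 108.7
```

```bash
python3 -c "
from h import *
where()"
```

```text
t 8.35 pump x,y mm 15.08 -76.51 z 0.1997 Fx 6.14 Fy 1.27 T [ 0.67 -1.6   0.02]
```

Emit:
servo_tool(series=[[[0, -0.05, 0], 0, -1], [[0, -0.05, 0], 0, -1], [[0, -0.05, 0], 0, -1], [[0, -0.05, 0], 0, -1], [[0, 0, 0], 0, -1], [[0, 0, 0], 0, -1], [[0, 0, 0], 0, -1], [[0, 0, 0], 0, -1]])

```text
t: 9.15
position: [0.5798, -0.0407, 0.1998]
tcp_rot: [[-0.288, 0.958, 0.004], [0.958, 0.288, 0.001], [-0.001, 0.005, -1.0]]
wrist_force: [7.9, 2.4, -6.8]
finger_gap: 0.0211
grip_force: 108.6
```

```bash
python3 -c "
from h import *
where()"
```

```text
t 9.15 pump x,y mm 13.73 -76.56 z 0.1998 Fx 8.27 Fy 0.03 T [ 0.87 -1.9   0.05]
```

Emit:
servo_tool(series=[[[0, -0.05, 0], 0, -1], [[0, -0.05, 0], 0, -1], [[0, -0.05, 0], 0, -1], [[0, -0.05, 0], 0, -1], [[0, 0, 0], 0, -1], [[0, 0, 0], 0, -1], [[0, 0, 0], 0, -1], [[0, 0, 0], 0, -1]])

```text
t: 9.95
position: [0.5784, -0.0411, 0.2]
tcp_rot: [[-0.287, 0.958, 0.006], [0.958, 0.287, 0.001], [-0.001, 0.006, -1.0]]
wrist_force: [8.9, 4.1, -8.1]
finger_gap: 0.0207
grip_force: 108.6
```

Emit:
servo_tool(series=[[[0, -0.05, 0], 0, -1], [[0, -0.05, 0], 0, -1], [[0, -0.05, 0], 0, -1], [[0, -0.05, 0], 0, -1], [[0, 0, 0], 0, -1], [[0, 0, 0], 0, -1], [[0, 0, 0], 0, -1], [[0, 0, 0], 0, -1]])

```text
t: 10.75
position: [0.5771, -0.0416, 0.2001]
tcp_rot: [[-0.287, 0.958, 0.007], [0.958, 0.287, 0.001], [-0.001, 0.007, -1.0]]
wrist_force: [10.5, 4.8, -7.2]
finger_gap: 0.0207
grip_force: 108.5
```

```bash
python3 -c "
from h import *
where()"
```

```text
t 10.75 pump x,y mm 10.94 -76.67 z 0.2001 Fx 11.47 Fy 1.55 T [ 1.02 -2.77 -0.2 ]
```

```bash
cat >> h.py <<'E'
def shifts(tag=''):
    """subpixel displacement of features since start"""
    R={'scene':{'box':(350,195,390,225),'lugL':(380,245,402,268),'lugR':(312,228,328,252)},'side':{'box':(338,250,384,280),'motor':(326,262,392,312),'plate':(325,305,365,335)}}
    for n in R:
        g0=cv2.cvtColor(np.load(f'{n}0.npz')['b'],6); b,d=eyes.grab_frame(n); g=cv2.cvtColor(b,6)
        np.savez(f'{n}_last.npz',b=b,d=d)
        for k,(a,c,e,f) in R[n].items():
            W=np.eye(2,3,dtype=np.float32)
            try:
                cc,W=cv2.findTransformECC(g0[c:f,a:e],g[c-8:f+8,a-8:e+8],np.array([[1,0,8],[0,1,8]],np.float32),cv2.MOTION_TRANSLATION,(3,200,1e-5),None,3)
                print(n,k,(W[:,2]-8).round(2),'cc',round(cc,3))
            except cv2.error as ex: print(n,k,'fail')
E
python3 -c "
from h import *
shifts()
K,D,R,c=cam('side'); print(K[0,0])
for n in('scene','side'):
  m=eyes.camera_model(n)
  f=lambda p: cv2.projectPoints(p[None],np.array(m['rvec'],float),np.array(m['tvec'],float),cam(n)[0],cam(n)[1])[0].ravel()
  for nm,p in(('motor',pw(-.09,0,.1)),('lugL',pw(-.025,.076,.1)),('lugR',pw(-.025,-.076,.1))): print(n,nm,f(p).round(1),'px per 10mm -x',(f(p-np.r_[PX*.01,0])-f(p)).round(2),'+y',(f(p+np.r_[PY*.01,0])-f(p)).round(2))
"
```

```text
scene box [ 1.43 -0.05] cc 0.979
scene lugL [-0.19  1.26] cc 0.754
scene lugR [ 6.61 -6.43] cc 0.475
side box [0.51 0.89] cc 0.985
side motor [0.41 0.8 ] cc 0.971
side plate [-0.14  0.51] cc 0.988
596.3609562354301
scene motor [367. 230.] px per 10mm -x [ 1.63 -2.76] +y [4.44 1.14]
scene lugL [391.4 258.3] px per 10mm -x [ 1.58 -3.11] +y [4.78 1.29]
scene lugR [321.7 239.6] px per 10mm -x [ 1.94 -2.87] +y [4.41 1.19]
side motor [356.6 284.9] px per 10mm -x [4.84 1.15] +y [-1.41  3.05]
side lugL [313.1 301. ] px per 10mm -x [4.91 1.23] +y [-1.75  3.26]
side lugR [337.1 256.2] px per 10mm -x [4.51 1.02] +y [-1.44  2.69]
```

Emit:
servo_tool(series=[[[0, -0.05, 0], 0, -1], [[0, -0.05, 0], 0, -1], [[0, -0.05, 0], 0, -1], [[0, 0, 0], 0, -1], [[0, 0, 0], 0, -1], [[0, 0, 0], 0, -1], [[0, 0, 0], 0, -1], [[0, 0, 0], 0, -1]])

```text
t: 11.65
position: [0.5764, -0.0418, 0.2003]
tcp_rot: [[-0.287, 0.958, 0.009], [0.958, 0.287, 0.002], [-0.001, 0.009, -1.0]]
wrist_force: [12.9, 5.2, -10.4]
finger_gap: 0.0209
grip_force: 108.5
```

```bash
python3 -c "
from h import *
where();shifts()"
```

```text
t 11.65 pump x,y mm 10.25 -76.67 z 0.2003 Fx 13.84 Fy 1.3 T [ 1.39 -3.43 -0.16]
scene box [ 1.54 -0.09] cc 0.979
scene lugL [-0.24  1.26] cc 0.755
scene lugR [ 7.22 -6.66] cc 0.475
side box [0.56 0.95] cc 0.984
side motor [0.42 0.88] cc 0.97
side plate [-0.17  0.6 ] cc 0.987
```

Emit:
servo_tool(series=[[[0, 2.5, 0], 0, -1], [[0, 0, -4], 0, -1], [[0, 0, -4.5], 0, -1], [[0, 0, -4], 0, -1], [[2, 0, 0], 0, -1], [[4.5, 0, 0], 0, -1], [[4.5, 0, 0], 0, -1], [[4.2, 0, 0], 0, -1]])

```text
t: 12.55
position: [0.5513, 0.1111, 0.3241]
tcp_rot: [[-0.287, 0.958, -0.001], [0.958, 0.287, -0.0], [-0.0, -0.001, -1.0]]
wrist_force: [1.4, -0.1, -3.4]
finger_gap: 0.0207
grip_force: 110.9
```

Emit:
servo_tool(series=[[[0, 0, 0], 0, -1], [[0, 0, 4], 0, -1], [[0, 0, 4.5], 0, -1], [[0, 0, 3], 0, -1], [[0, 0, 1], 0, -1], [[0, -0.6, 0], 0, -1], [[0, -0.2, 0], 0, -1], [[0, 0, 0], 0, -1]])

```text
t: 13.35
position: [0.5458, 0.1077, 0.2012]
tcp_rot: [[-0.288, 0.958, 0.003], [0.958, 0.288, 0.0], [-0.0, 0.003, -1.0]]
wrist_force: [-0.1, -0.8, -4.7]
finger_gap: 0.0207
grip_force: 110.9
```

```bash
python3 -c "
from h import *
st=where(); to_tool(pw(.022,.0765,.199),16.7,st)"
```

```text
t 13.35 pump x,y mm 23.81 75.3 z 0.2012 Fx -0.38 Fy -0.76 T [ 0.03 -0.03 -0.01]
t 13.35 pos [0.5458 0.1077 0.2012] yaw_y 16.72 F [-0.1 -0.8 -4.7] gap 0.0207 grip 110.9
  tool shift cm [ 0.12 -0.18  0.22] turn 0.0
```

Emit:
servo_tool(series=[[[0.1, -0.1, 0], 0, -1], [[0, -0.1, 0], 0, -1], [[0, -0.1, 0], 0, -1], [[0, -0.1, 0], 0, -1], [[0, -0.1, 0], 0, -1], [[0, -0.1, 0], 0, -1], [[0, -0.1, 0], 0, -1], [[0, -0.1, 0], 0, -1]])

```text
t: 14.15
position: [0.5373, 0.1064, 0.1993]
tcp_rot: [[-0.288, 0.958, 0.001], [0.958, 0.288, 0.0], [-0.0, 0.001, -1.0]]
wrist_force: [2.0, 0.6, -3.9]
finger_gap: 0.0209
grip_force: 110.8
```

Emit:
servo_tool(series=[[[0, -0.06, 0], 0, -1], [[0, -0.06, 0], 0, -1], [[0, -0.06, 0], 0, -1], [[0, -0.06, 0], 0, -1], [[0, -0.06, 0], 0, -1], [[0, -0.06, 0], 0, -1], [[0, 0, 0], 0, -1], [[0, 0, 0], 0, -1]])

```text
t: 14.95
position: [0.5355, 0.1059, 0.1997]
tcp_rot: [[-0.288, 0.958, 0.004], [0.958, 0.288, 0.001], [-0.0, 0.004, -1.0]]
wrist_force: [7.4, 1.7, -8.1]
finger_gap: 0.0211
grip_force: 110.0
```

```bash
python3 -c "
from h import *
where();shifts()"
```

```text
t 14.95 pump x,y mm 13.47 76.52 z 0.1997 Fx 7.58 Fy -0.45 T [ 0.63 -1.89 -0.11]
scene box [-3.67 -0.19] cc 0.662
scene lugL [ 1.92 -6.16] cc 0.421
scene lugR [ 0.28 -1.11] cc 0.977
side box [0.77 0.79] cc 0.994
side motor [0.49 0.73] cc 0.99
side plate [-0.18  0.58] cc 0.932
```

Emit:
servo_tool(series=[[[0, -0.06, 0], 0, -1], [[0, -0.06, 0], 0, -1], [[0, -0.06, 0], 0, -1], [[0, -0.06, 0], 0, -1], [[0, -0.06, 0], 0, -1], [[0, 0, 0], 0, -1], [[0, 0, 0], 0, -1], [[0, 0, 0], 0, -1]])

```text
t: 15.85
position: [0.5332, 0.1052, 0.1999]
tcp_rot: [[-0.288, 0.958, 0.005], [0.958, 0.288, 0.001], [-0.0, 0.006, -1.0]]
wrist_force: [10.2, 2.8, -9.4]
finger_gap: 0.0208
grip_force: 110.0
```

Emit:
servo_tool(series=[[[0, -0.06, 0], 0, -1], [[0, -0.06, 0], 0, -1], [[0, -0.06, 0], 0, -1], [[0, -0.06, 0], 0, -1], [[0, 0, 0], 0, -1], [[0, 0, 0], 0, -1], [[0, 0, 0], 0, -1], [[0, 0, 0], 0, -1]])

```text
t: 16.65
position: [0.5312, 0.1045, 0.2]
tcp_rot: [[-0.288, 0.958, 0.006], [0.958, 0.288, 0.002], [-0.0, 0.006, -1.0]]
wrist_force: [9.0, 2.8, -9.3]
finger_gap: 0.0207
grip_force: 109.9
```

```bash
python3 -c "
from h import *
where();shifts()"
```

```text
t 16.65 pump x,y mm 8.92 76.5 z 0.2 Fx 9.46 Fy 0.08 T [ 0.93 -2.41  0.12]
scene box [-2.7  -0.46] cc 0.748
scene lugL fail
scene lugR [ 0.05 -0.69] cc 0.985
side box [1.52 0.07] cc 0.996
side motor [ 1.55 -0.11] cc 0.99
side plate [ 0.27 -0.26] cc 0.917
```

Emit:
servo_tool(series=[[[0, -0.06, 0], 0, -1], [[0, -0.06, 0], 0, -1], [[0, -0.06, 0], 0, -1], [[0, 0, 0], 0, -1], [[0, 0, 0], 0, -1], [[0, 0, 0], 0, -1], [[0, 0, 0], 0, -1], [[0, 0, 0], 0, -1]])

```text
t: 17.55
position: [0.5295, 0.104, 0.2]
tcp_rot: [[-0.288, 0.958, 0.006], [0.958, 0.288, 0.002], [-0.0, 0.006, -1.0]]
wrist_force: [9.6, 3.0, -8.8]
finger_gap: 0.0206
grip_force: 109.9
```

```bash
python3 -c "
from h import *
where()"
```

```text
t 17.55 pump x,y mm 7.18 76.46 z 0.2 Fx 10.06 Fy 0.11 T [ 0.88 -2.53  0.17]
```

Still sliding at 10 N, so I keep pushing on the left.

Emit:
servo_tool(series=[[[0, -0.06, 0], 0, -1], [[0, -0.06, 0], 0, -1], [[0, -0.06, 0], 0, -1], [[0, 0, 0], 0, -1], [[0, 0, 0], 0, -1], [[0, 0, 0], 0, -1], [[0, 0, 0], 0, -1], [[0, 0, 0], 0, -1]])

```text
t: 18.35
position: [0.5286, 0.1037, 0.2002]
tcp_rot: [[-0.288, 0.958, 0.008], [0.958, 0.288, 0.002], [-0.0, 0.008, -1.0]]
wrist_force: [11.7, 3.6, -11.2]
finger_gap: 0.0209
grip_force: 109.6
```

```bash
python3 -c "
from h import *
where();shifts()"
```

```text
t 18.35 pump x,y mm 6.24 76.44 z 0.2002 Fx 12.27 Fy 0.03 T [ 1.15 -3.13  0.23]
scene box [-2.5  -0.71] cc 0.799
scene lugL fail
scene lugR [-0.02 -0.47] cc 0.99
side box [ 2.01 -0.36] cc 0.989
side motor [ 2.13 -0.61] cc 0.985
side plate [ 0.46 -0.73] cc 0.911
```

Emit:
servo_tool(series=[[[0, 2.5, 0], 0, -1], [[0, 0, -4], 0, -1], [[0, 0, -4.5], 0, -1], [[0, 0, -4], 0, -1], [[-2, 0, 0], 0, -1], [[-4.5, 0, 0], 0, -1], [[-4.5, 0, 0], 0, -1], [[-4.2, 0, 0], 0, -1]])

```text
t: 19.25
position: [0.5923, -0.0372, 0.3242]
tcp_rot: [[-0.288, 0.957, -0.001], [0.957, 0.288, -0.0], [0.0, -0.001, -1.0]]
wrist_force: [1.3, 1.3, -4.6]
finger_gap: 0.0209
grip_force: 111.3
```

Emit:
servo_tool(series=[[[0, 0, 0], 0, -1], [[0, 0, 4], 0, -1], [[0, 0, 4.5], 0, -1], [[0, 0, 3], 0, -1], [[0, 0, 1], 0, -1], [[0, -0.5, 0], 0, -1], [[0, -0.3, 0], 0, -1], [[0, 0, 0], 0, -1]])

```text
t: 20.05
position: [0.5856, -0.038, 0.2013]
tcp_rot: [[-0.288, 0.958, 0.003], [0.958, 0.288, -0.0], [-0.001, 0.002, -1.0]]
wrist_force: [0.1, -0.5, -3.3]
finger_gap: 0.0207
grip_force: 111.3
```

Emit:
servo_tool(series=[[[0, -0.08, 0], 0, -1], [[0, -0.08, 0], 0, -1], [[0, -0.08, 0], 0, -1], [[0, -0.08, 0], 0, -1], [[0, -0.08, 0], 0, -1], [[0, -0.08, 0], 0, -1], [[0, -0.08, 0], 0, -1], [[0, -0.08, 0], 0, -1]])

```text
t: 20.85
position: [0.5799, -0.0395, 0.1996]
tcp_rot: [[-0.288, 0.958, 0.002], [0.958, 0.288, 0.0], [-0.0, 0.002, -1.0]]
wrist_force: [4.7, 1.8, -5.6]
finger_gap: 0.0205
grip_force: 111.0
```

```bash
python3 -c "
from h import *
where()"
```

```text
t 20.85 pump x,y mm 14.2 -75.51 z 0.1996 Fx 4.99 Fy 0.35 T [ 0.55 -1.28  0.01]
```

Emit:
servo_tool(series=[[[0, -0.06, 0], 0, -1], [[0, -0.06, 0], 0, -1], [[0, -0.06, 0], 0, -1], [[0, -0.06, 0], 0, -1], [[0, -0.06, 0], 0, -1], [[0, -0.06, 0], 0, -1], [[0, -0.06, 0], 0, -1], [[0, -0.06, 0], 0, -1]])

```text
t: 21.65
position: [0.5765, -0.0406, 0.1999]
tcp_rot: [[-0.288, 0.958, 0.005], [0.958, 0.288, 0.001], [-0.001, 0.005, -1.0]]
wrist_force: [6.7, 2.2, -6.8]
finger_gap: 0.0212
grip_force: 110.8
```

Emit:
servo_tool(series=[[[0, -0.06, 0], 0, -1], [[0, -0.06, 0], 0, -1], [[0, -0.06, 0], 0, -1], [[0, -0.06, 0], 0, -1], [[0, 0, 0], 0, -1], [[0, 0, 0], 0, -1], [[0, 0, 0], 0, -1], [[0, 0, 0], 0, -1]])

```text
t: 22.45
position: [0.5742, -0.0413, 0.1999]
tcp_rot: [[-0.288, 0.958, 0.005], [0.958, 0.288, 0.001], [-0.001, 0.005, -1.0]]
wrist_force: [8.1, 2.2, -7.0]
finger_gap: 0.0211
grip_force: 110.7
```

```bash
python3 -c "
from h import *
where();shifts()"
```

```text
t 22.45 pump x,y mm 8.19 -75.58 z 0.1999 Fx 8.42 Fy -0.25 T [ 0.85 -1.91  0.03]
scene box [ 1.35 -1.35] cc 0.981
scene lugL [ 0.59 -0.72] cc 0.709
scene lugR fail
side box [2.71 0.9 ] cc 0.989
side motor [2.7  0.76] cc 0.964
side plate [0.13 0.18] cc 0.975
```

Emit:
servo_tool(series=[[[0, -0.06, 0], 0, -1], [[0, -0.06, 0], 0, -1], [[0, -0.06, 0], 0, -1], [[0, -0.06, 0], 0, -1], [[0, 0, 0], 0, -1], [[0, 0, 0], 0, -1], [[0, 0, 0], 0, -1], [[0, 0, 0], 0, -1]])

```text
t: 23.35
position: [0.5725, -0.0419, 0.2]
tcp_rot: [[-0.287, 0.958, 0.006], [0.958, 0.287, 0.001], [-0.001, 0.006, -1.0]]
wrist_force: [9.3, 3.3, -7.7]
finger_gap: 0.0208
grip_force: 110.5
```

Emit:
servo_tool(series=[[[0, -0.06, 0], 0, -1], [[0, -0.06, 0], 0, -1], [[0, 0, 0], 0, -1], [[0, 0, 0], 0, -1], [[0, 0, 0], 0, -1], [[0, 0, 0], 0, -1], [[0, 0, 0], 0, -1], [[0, 0, 0], 0, -1]])

```text
t: 24.15
position: [0.5717, -0.0421, 0.2001]
tcp_rot: [[-0.287, 0.958, 0.007], [0.958, 0.287, 0.001], [-0.001, 0.007, -1.0]]
wrist_force: [10.8, 4.8, -8.5]
finger_gap: 0.0206
grip_force: 110.4
```

```bash
python3 -c "
from h import *
where()"
```

```text
t 24.15 pump x,y mm 5.65 -75.61 z 0.2001 Fx 11.69 Fy 1.52 T [ 1.1  -2.72 -0.25]
```

Emit:
servo_tool(series=[[[0, 2.5, 0], 0, -1], [[0, 0, -4], 0, -1], [[0, 0, -4.5], 0, -1], [[0, 0, -4], 0, -1], [[2, 0, 0], 0, -1], [[4.5, 0, 0], 0, -1], [[4.5, 0, 0], 0, -1], [[4.2, 0, 0], 0, -1]])

```text
t: 24.95
position: [0.5475, 0.111, 0.3241]
tcp_rot: [[-0.287, 0.958, -0.001], [0.958, 0.287, -0.0], [-0.0, -0.001, -1.0]]
wrist_force: [1.3, 0.8, -3.1]
finger_gap: 0.0208
grip_force: 111.4
```

Emit:
servo_tool(series=[[[0, 0, 0], 0, -1], [[0, 0, 4], 0, -1], [[0, 0, 4.5], 0, -1], [[0, 0, 3], 0, -1], [[0, 0, 1], 0, -1], [[0, -0.7, 0], 0, -1], [[0, -0.3, 0], 0, -1], [[0, 0, 0], 0, -1]])

```text
t: 25.75
position: [0.5397, 0.1069, 0.2011]
tcp_rot: [[-0.288, 0.958, 0.002], [0.958, 0.288, 0.0], [-0.0, 0.002, -1.0]]
wrist_force: [0.6, 0.4, -4.6]
finger_gap: 0.0208
grip_force: 111.4
```

Emit:
servo_tool(series=[[[0, -0.08, 0], 0, -1], [[0, -0.08, 0], 0, -1], [[0, -0.08, 0], 0, -1], [[0, -0.08, 0], 0, -1], [[0, -0.08, 0], 0, -1], [[0, -0.08, 0], 0, -1], [[0, -0.08, 0], 0, -1], [[0, -0.08, 0], 0, -1]])

```text
t: 26.55
position: [0.533, 0.1052, 0.1992]
tcp_rot: [[-0.288, 0.958, -0.0], [0.958, 0.288, -0.0], [0.0, -0.0, -1.0]]
wrist_force: [-0.1, -0.4, -3.2]
finger_gap: 0.0207
grip_force: 111.4
```

```bash
python3 -c "
from h import *
where();shifts()"
```

```text
t 26.55 pump x,y mm 10.86 76.57 z 0.1992 Fx -0.2 Fy -0.4 T [-0.01 -0.01 -0.04]
scene box [-3.18 -1.3 ] cc 0.632
scene lugL fail
scene lugR [ 0.81 -2.65] cc 0.914
side box [3.16 1.42] cc 0.993
side motor [2.85 1.39] cc 0.982
side plate [-0.24  0.58] cc 0.915
```

Emit:
servo_tool(series=[[[0, -0.06, 0], 0, -1], [[0, -0.06, 0], 0, -1], [[0, -0.06, 0], 0, -1], [[0, -0.06, 0], 0, -1], [[0, -0.06, 0], 0, -1], [[0, -0.06, 0], 0, -1], [[0, -0.06, 0], 0, -1], [[0, -0.06, 0], 0, -1]])

```text
t: 27.45
position: [0.5305, 0.1044, 0.1998]
tcp_rot: [[-0.288, 0.958, 0.005], [0.958, 0.288, 0.001], [-0.0, 0.005, -1.0]]
wrist_force: [7.9, 2.3, -8.9]
finger_gap: 0.0208
grip_force: 110.7
```

Emit:
servo_tool(series=[[[0, -0.06, 0], 0, -1], [[0, -0.06, 0], 0, -1], [[0, -0.06, 0], 0, -1], [[0, -0.06, 0], 0, -1], [[0, -0.06, 0], 0, -1], [[0, 0, 0], 0, -1], [[0, 0, 0], 0, -1], [[0, 0, 0], 0, -1]])

```text
t: 28.25
position: [0.5281, 0.1036, 0.1999]
tcp_rot: [[-0.288, 0.958, 0.006], [0.958, 0.288, 0.001], [-0.0, 0.006, -1.0]]
wrist_force: [8.2, 3.4, -9.6]
finger_gap: 0.0208
grip_force: 110.4
```

```bash
python3 -c "
from h import *
where();shifts()"
```

```text
t 28.25 pump x,y mm 5.7 76.52 z 0.1999 Fx 8.85 Fy 0.93 T [ 0.85 -2.29  0.11]
scene box [-2.04 -1.5 ] cc 0.713
scene lugL fail
scene lugR [ 0.71 -2.38] cc 0.926
side box [3.68 0.94] cc 0.997
side motor [3.59 0.82] cc 0.982
side plate [-0.19  0.05] cc 0.917
```

Emit:
servo_tool(series=[[[0, -0.06, 0], 0, -1], [[0, -0.06, 0], 0, -1], [[0, -0.06, 0], 0, -1], [[0, -0.06, 0], 0, -1], [[0, -0.06, 0], 0, -1], [[0, 0, 0], 0, -1], [[0, 0, 0], 0, -1], [[0, 0, 0], 0, -1]])

```text
t: 29.15
position: [0.5254, 0.1028, 0.2]
tcp_rot: [[-0.288, 0.958, 0.006], [0.958, 0.288, 0.002], [-0.0, 0.006, -1.0]]
wrist_force: [9.7, 3.3, -9.2]
finger_gap: 0.0208
grip_force: 110.4
```

Emit:
servo_tool(series=[[[0, -0.06, 0], 0, -1], [[0, -0.06, 0], 0, -1], [[0, 0, 0], 0, -1], [[0, 0, 0], 0, -1], [[0, 0, 0], 0, -1], [[0, 0, 0], 0, -1], [[0, 0, 0], 0, -1], [[0, 0, 0], 0, -1]])

```text
t: 29.95
position: [0.5244, 0.1025, 0.2]
tcp_rot: [[-0.288, 0.958, 0.006], [0.958, 0.288, 0.002], [-0.0, 0.007, -1.0]]
wrist_force: [10.8, 3.6, -10.8]
finger_gap: 0.0208
grip_force: 110.3
```

```bash
python3 -c "
from h import *
where();shifts()"
```

```text
t 29.95 pump x,y mm 1.88 76.49 z 0.2 Fx 11.41 Fy 0.36 T [ 0.93 -2.59  0.24]
scene box [-1.58 -1.99] cc 0.787
scene lugL fail
scene lugR [ 0.56 -2.06] cc 0.943
side box [4.41 0.3 ] cc 0.989
side motor [4.56 0.03] cc 0.975
side plate [ 0.04 -0.65] cc 0.911
```

Emit:
servo_tool(series=[[[0, 2.5, 0], 0, -1], [[0, 0, -4], 0, -1], [[0, 0, -4.5], 0, -1], [[0, 0, -4], 0, -1], [[-2, 0, 0], 0, -1], [[-4.5, 0, 0], 0, -1], [[-4.5, 0, 0], 0, -1], [[-4.2, 0, 0], 0, -1]])

```text
t: 30.85
position: [0.5888, -0.0382, 0.3242]
tcp_rot: [[-0.288, 0.957, -0.001], [0.957, 0.288, -0.0], [0.0, -0.001, -1.0]]
wrist_force: [1.1, 0.3, -3.5]
finger_gap: 0.0208
grip_force: 111.4
```

Emit:
servo_tool(series=[[[0, 0, 0], 0, -1], [[0, 0, 4], 0, -1], [[0, 0, 4.5], 0, -1], [[0, 0, 3], 0, -1], [[0, 0, 1], 0, -1], [[0, -0.5, 0], 0, -1], [[0, -0.3, 0], 0, -1], [[0, 0, 0], 0, -1]])

```text
t: 31.65
position: [0.5822, -0.0391, 0.2012]
tcp_rot: [[-0.288, 0.958, 0.003], [0.958, 0.288, -0.0], [-0.001, 0.002, -1.0]]
wrist_force: [0.1, 0.7, -3.1]
finger_gap: 0.0206
grip_force: 111.4
```

Emit:
servo_tool(series=[[[0, -0.08, 0], 0, -1], [[0, -0.08, 0], 0, -1], [[0, -0.08, 0], 0, -1], [[0, -0.08, 0], 0, -1], [[0, -0.08, 0], 0, -1], [[0, -0.08, 0], 0, -1], [[0, -0.08, 0], 0, -1], [[0, -0.08, 0], 0, -1]])

```text
t: 32.45
position: [0.5755, -0.0408, 0.1992]
tcp_rot: [[-0.288, 0.958, -0.0], [0.958, 0.288, 0.0], [0.0, -0.0, -1.0]]
wrist_force: [1.9, 0.1, -4.1]
finger_gap: 0.0206
grip_force: 111.4
```

```bash
python3 -c "
from h import *
where()"
```

```text
t 32.45 pump x,y mm 9.59 -75.45 z 0.1992 Fx 1.82 Fy -0.44 T [ 0.13 -0.35 -0.02]
```

Contact is at 9.6, so I keep pushing on the right.

Emit:
servo_tool(series=[[[0, -0.06, 0], 0, -1], [[0, -0.06, 0], 0, -1], [[0, -0.06, 0], 0, -1], [[0, -0.06, 0], 0, -1], [[0, -0.06, 0], 0, -1], [[0, -0.06, 0], 0, -1], [[0, -0.06, 0], 0, -1], [[0, -0.06, 0], 0, -1]])

```text
t: 33.25
position: [0.5729, -0.0417, 0.1999]
tcp_rot: [[-0.288, 0.958, 0.005], [0.958, 0.288, 0.001], [-0.0, 0.005, -1.0]]
wrist_force: [7.9, 3.1, -6.6]
finger_gap: 0.0209
grip_force: 110.9
```

Emit:
servo_tool(series=[[[0, -0.06, 0], 0, -1], [[0, -0.06, 0], 0, -1], [[0, -0.06, 0], 0, -1], [[0, -0.06, 0], 0, -1], [[0, -0.06, 0], 0, -1], [[0, 0, 0], 0, -1], [[0, 0, 0], 0, -1], [[0, 0, 0], 0, -1]])

```text
t: 34.05
position: [0.5699, -0.0425, 0.1998]
tcp_rot: [[-0.288, 0.958, 0.004], [0.958, 0.288, 0.001], [-0.0, 0.004, -1.0]]
wrist_force: [7.5, 3.5, -6.5]
finger_gap: 0.0209
grip_force: 110.9
```

```bash
python3 -c "
from h import *
where();shifts()"
```

```text
t 34.05 pump x,y mm 3.81 -75.48 z 0.1998 Fx 8.24 Fy 1.21 T [ 0.98 -1.89  0.02]
scene box [ 2.01 -2.54] cc 0.981
scene lugL [ 1.41 -2.25] cc 0.694
scene lugR fail
side box [4.95 1.38] cc 0.989
side motor [5.05 1.3 ] cc 0.949
side plate [-0.16  0.11] cc 0.976
```

Emit:
servo_tool(series=[[[0, -0.06, 0], 0, -1], [[0, -0.06, 0], 0, -1], [[0, -0.06, 0], 0, -1], [[0, -0.06, 0], 0, -1], [[0, 0, 0], 0, -1], [[0, 0, 0], 0, -1], [[0, 0, 0], 0, -1], [[0, 0, 0], 0, -1]])

```text
t: 34.95
position: [0.5683, -0.043, 0.2]
tcp_rot: [[-0.287, 0.958, 0.006], [0.958, 0.287, 0.001], [-0.0, 0.006, -1.0]]
wrist_force: [9.1, 3.4, -9.0]
finger_gap: 0.0206
grip_force: 110.7
```

```bash
python3 -c "
from h import *
where()"
```

```text
t 34.95 pump x,y mm 2.06 -75.48 z 0.2 Fx 9.75 Fy 0.67 T [ 1.12 -2.34 -0.22]
```

Emit:
servo_tool(series=[[[0, 2.5, 0], 0, -1], [[0, 0, -4], 0, -1], [[0, 0, -4.5], 0, -1], [[0, 0, -4], 0, -1], [[2, 0, 0], 0, -1], [[4.5, 0, 0], 0, -1], [[4.5, 0, 0], 0, -1], [[4.2, 0, 0], 0, -1]])

```text
t: 35.75
position: [0.5445, 0.1101, 0.3242]
tcp_rot: [[-0.287, 0.958, -0.001], [0.958, 0.287, -0.0], [-0.0, -0.001, -1.0]]
wrist_force: [0.7, -0.4, -3.2]
finger_gap: 0.0208
grip_force: 111.5
```

Emit:
servo_tool(series=[[[0, 0, 0], 0, -1], [[0, 0, 4], 0, -1], [[0, 0, 4.5], 0, -1], [[0, 0, 3], 0, -1], [[0, 0, 1], 0, -1], [[0, -0.7, 0], 0, -1], [[0, -0.4, 0], 0, -1], [[0, 0, 0], 0, -1]])

```text
t: 36.55
position: [0.5357, 0.1057, 0.2011]
tcp_rot: [[-0.288, 0.958, 0.002], [0.958, 0.288, 0.0], [-0.0, 0.002, -1.0]]
wrist_force: [0.6, -0.6, -3.8]
finger_gap: 0.0211
grip_force: 111.5
```

Emit:
servo_tool(series=[[[0, -0.08, 0], 0, -1], [[0, -0.08, 0], 0, -1], [[0, -0.08, 0], 0, -1], [[0, -0.08, 0], 0, -1], [[0, -0.08, 0], 0, -1], [[0, -0.08, 0], 0, -1], [[0, -0.08, 0], 0, -1], [[0, -0.08, 0], 0, -1]])

```text
t: 37.35
position: [0.5292, 0.104, 0.1992]
tcp_rot: [[-0.288, 0.958, -0.0], [0.958, 0.288, 0.0], [0.0, -0.0, -1.0]]
wrist_force: [-1.2, 0.7, -4.4]
finger_gap: 0.0206
grip_force: 111.5
```

```bash
python3 -c "
from h import *
where();shifts()"
```

```text
t 37.35 pump x,y mm 6.86 76.56 z 0.1992 Fx -0.97 Fy 1.01 T [-0.01  0.   -0.05]
scene box [-2.29 -2.46] cc 0.627
scene lugL fail
scene lugR [ 1.43 -3.79] cc 0.854
side box [5.34 1.73] cc 0.997
side motor [5.14 1.67] cc 0.972
side plate [-0.4   0.41] cc 0.922
```

Not touching yet. I push to about x = 2.

Emit:
servo_tool(series=[[[0, -0.06, 0], 0, -1], [[0, -0.06, 0], 0, -1], [[0, -0.06, 0], 0, -1], [[0, -0.06, 0], 0, -1], [[0, -0.06, 0], 0, -1], [[0, -0.06, 0], 0, -1], [[0, -0.06, 0], 0, -1], [[0, 0, 0], 0, -1]])

```text
t: 38.25
position: [0.5264, 0.1031, 0.1997]
tcp_rot: [[-0.288, 0.958, 0.003], [0.958, 0.288, 0.001], [-0.0, 0.003, -1.0]]
wrist_force: [5.5, 1.3, -6.8]
finger_gap: 0.0211
grip_force: 110.9
```

Emit:
servo_tool(series=[[[0, -0.06, 0], 0, -1], [[0, -0.06, 0], 0, -1], [[0, -0.06, 0], 0, -1], [[0, -0.06, 0], 0, -1], [[0, -0.06, 0], 0, -1], [[0, 0, 0], 0, -1], [[0, 0, 0], 0, -1], [[0, 0, 0], 0, -1]])

```text
t: 39.05
position: [0.5246, 0.1026, 0.1999]
tcp_rot: [[-0.288, 0.958, 0.005], [0.958, 0.288, 0.001], [-0.0, 0.005, -1.0]]
wrist_force: [8.5, 3.2, -8.2]
finger_gap: 0.0209
grip_force: 110.6
```

```bash
python3 -c "
from h import *
where();shifts()"
```

```text
t 39.05 pump x,y mm 2.11 76.53 z 0.1999 Fx 9.07 Fy 0.59 T [ 0.8  -2.15  0.08]
scene box [-1.21 -2.41] cc 0.702
scene lugL fail
scene lugR [ 1.37 -3.68] cc 0.863
side box [5.56 1.55] cc 0.998
side motor [5.46 1.41] cc 0.971
side plate [-0.25  0.22] cc 0.925
```

Emit:
servo_tool(series=[[[0, 2.5, 0], 0, -1], [[0, 0, -4], 0, -1], [[0, 0, -4.5], 0, -1], [[0, 0, -4.3], 0, -1], [[0, 0, 0], 0, -1], [[0, 0, 0], 0, -1], [[0, 0, 0], 0, -1], [[0, 0, 0], 0, -1]])

```text
t: 39.95
position: [0.5452, 0.1089, 0.3252]
tcp_rot: [[-0.288, 0.958, -0.004], [0.958, 0.288, -0.001], [0.0, -0.004, -1.0]]
wrist_force: [0.5, -0.5, -3.8]
finger_gap: 0.0207
grip_force: 111.7
```

```bash
python3 -c "
from h import *
to_tool((.4599,-.3408,.13),-37.2)
shifts()
# flange/volute distance in the side depth, relative check
for n in('scene','side'):
  z=np.load(n+'_last.npz'); p=cloud(cam(n),z['d']); b=z['b'].astype(int)
  l=np.dstack([(p[...,:2]-PO)@PX,(p[...,:2]-PO)@PY,p[...,2]])
  for sg in(1,-1):
    k=(z['d']>0)&(l[...,1]*sg>.056)&(l[...,1]*sg<.095)&(abs(l[...,2]-.1)<.015)&(abs(l[...,0]+.03)<.03)&(b.min(2)>110)
    print(n,sg,k.sum(),np.percentile(l[k][:,0],[25,50,75]).round(4) if k.sum()>3 else'')
"
```

```text
t 39.95 pos [0.5452 0.1089 0.3252] yaw_y 16.73 F [ 0.5 -0.5 -3.8] gap 0.0207 grip 111.7
  tool shift cm [-40.62 -21.04  19.59] turn 53.9
scene box [ 1.11 -2.81] cc 0.681
scene lugL fail
scene lugR [ 1.38 -3.69] cc 0.862
side box [5.58 1.53] cc 0.998
side motor [5.47 1.46] cc 0.973
side plate [-0.23  0.32] cc 0.93
scene 1 160 [-0.0327 -0.0316 -0.0305]
scene -1 98 [-0.0315 -0.0307 -0.0298]
side 1 64 [-0.0417 -0.0392 -0.0369]
side -1 12 [-0.0435 -0.0433 -0.0427]
```

Emit:
servo_tool(series=[[[-2, -1, 0], 0, -1], [[-3.9, -2, 0], 0, -1], [[-3.9, -2, 0], 0, -1], [[-3.9, -2, 0], 0, -1], [[-3.9, -2, 0], 0, -1], [[-3.9, -2, 0], 0, -1], [[-3.9, -2, 0], 0, -1], [[-3.9, -2, 0], 0, -1]])

```text
t: 40.85
position: [0.4861, -0.2162, 0.3267]
tcp_rot: [[-0.288, 0.958, -0.001], [0.958, 0.288, 0.0], [0.001, -0.001, -1.0]]
wrist_force: [0.8, -0.3, -4.2]
finger_gap: 0.0207
grip_force: 111.5
```

Emit:
servo_tool(series=[[[-3.9, -2, 0], 0, -1], [[-3.9, -2, 0], 0, -1], [[-3, -1.6, 0], 0, -1], [[0, 0, 0], 7.7, -1], [[0, 0, 0], 7.7, -1], [[0, 0, 0], 7.7, -1], [[0, 0, 0], 7.7, -1], [[0, 0, 0], 7.7, -1]])

```text
t: 41.65
position: [0.4641, -0.3341, 0.3263]
tcp_rot: [[0.376, 0.927, -0.001], [0.927, -0.376, 0.001], [0.0, -0.002, -1.0]]
wrist_force: [-0.8, 0.2, -4.1]
finger_gap: 0.0205
grip_force: 111.5
```

Emit:
servo_tool(series=[[[0, 0, 0], 7.7, -1], [[0, 0, 0], 7.7, -1], [[0, 0, 3], 0, -1], [[0, 0, 4], 0, -1], [[0, 0, 3], 0, -1], [[0, 0, 0], 0, -1], [[0, 0, 0], 0, -1], [[0, 0, 0], 0, -1]])

```text
t: 42.45
position: [0.4654, -0.3349, 0.229]
tcp_rot: [[0.604, 0.797, 0.002], [0.797, -0.604, -0.001], [0.0, 0.003, -1.0]]
wrist_force: [-0.1, -0.6, -3.3]
finger_gap: 0.0213
grip_force: 111.4
```

```bash
python3 -c "
from h import *
to_tool((.4599,-.3408,.128),-37.2)"
```

```text
t 42.45 pos [ 0.4654 -0.3349  0.229 ] yaw_y -37.17 F [-0.1 -0.6 -3.3] gap 0.0213 grip 111.4
  tool shift cm [-0.8  -0.11 10.1 ] turn 0.0
```

Emit:
servo_tool(series=[[[-0.8, -0.1, 2], 0, -1], [[0, 0, 3], 0, -1], [[0, 0, 3], 0, -1], [[0, 0, 1.2], 0, -1], [[0, 0, 0.3], 0, -1], [[0, 0, 0.2], 0, -1], [[0, 0, 0.1], 0, -1], [[0, 0, 0], 0, -1]])

```text
t: 43.25
position: [0.4594, -0.3404, 0.1304]
tcp_rot: [[0.604, 0.797, 0.001], [0.797, -0.604, -0.001], [0.0, 0.002, -1.0]]
wrist_force: [0.0, -0.1, -4.2]
finger_gap: 0.0208
grip_force: 111.4
```

Emit:
servo_tool(series=[[[0, 0, 0.1], 0, -1], [[0, 0, 0.1], 0, -1], [[0, 0, 0.05], 0, -1], [[0, 0, 0], 0, -1], [[0, 0, 0], 0, -1], [[0, 0, 0], 0, -1], [[0, 0, 0], 0, -1], [[0, 0, 0], 0, -1]])

```text
t: 44.05
position: [0.4589, -0.34, 0.1272]
tcp_rot: [[0.604, 0.797, 0.0], [0.797, -0.604, -0.0], [0.0, 0.0, -1.0]]
wrist_force: [-2.6, 1.1, 5.0]
finger_gap: 0.0209
grip_force: 112.5
```

Touching the worktop with about 9 N of support. Now I open the fingers and retreat.

Emit:
servo_tool(series=[[[0, 0, 0], 0, 0], [[0, 0, 0], 0, 0.5], [[0, 0, 0], 0, 1], [[0, 0, 0], 0, 1], [[0, 0, 0], 0, 1], [[0, 0, 0], 0, 1], [[0, 0, 0], 0, 1], [[0, 0, 0], 0, 1]])

```text
t: 44.85
position: [0.4588, -0.34, 0.1268]
tcp_rot: [[0.604, 0.797, 0.0], [0.797, -0.604, 0.0], [0.0, 0.0, -1.0]]
wrist_force: [-0.3, 0.2, -0.5]
finger_gap: 0.0854
grip_force: 0.0
```

Emit:
servo_tool(series=[[[0, 0, -1], 0, 1], [[0, 0, -2], 0, 1], [[0, 0, -3], 0, 1], [[0, 0, -3], 0, 1], [[0, 0, -3], 0, 1], [[0, 0, 0], 0, 1], [[0, 0, 0], 0, 1], [[0, 0, 0], 0, 1]])

```text
t: 45.65
position: [0.4583, -0.3396, 0.2461]
tcp_rot: [[0.604, 0.797, -0.001], [0.797, -0.604, 0.001], [-0.0, -0.001, -1.0]]
wrist_force: [-0.1, -0.2, -0.3]
finger_gap: 0.0855
grip_force: 0.0
```

```bash
python3 - <<'E'
from h import *
b,d,C,st=snap('wrist'); to_tool((.4599,-.3408,.128),-37.2,st)
p=cloud(C,d); m=(d>0)&(np.hypot(p[...,0]-.46,p[...,1]+.338)<.06)
for lo,hi in((.142,.16),(.05,.062)):
    k=m&(p[...,2]>lo)&(p[...,2]<hi); q=p[k][:,:2].astype(np.float32); print(len(q),cv2.minAreaRect(q) if len(q)>5 else'')
b,d,C,st=snap('scene'); cv2.imwrite('pics/end.png',b); shifts()
E
```

```text
t 45.65 pos [ 0.4583 -0.3396  0.2461] yaw_y -37.17 F [-0.1 -0.2 -0.3] gap 0.0855 grip 0.0
  tool shift cm [ 0.    0.22 11.81] turn 0.0
1834 ((0.4589850604534149, -0.3396960496902466), (0.02693743258714676, 0.021765965968370438), 52.472206115722656)
2876 ((0.4586784541606903, -0.3403289318084717), (0.03580882400274277, 0.07014183700084686), 53.07779312133789)
scene box [ 1.94 -2.64] cc 0.955
scene lugL [ 1.77 -3.31] cc 0.991
scene lugR [ 1.38 -3.66] cc 0.862
side box [5.57 1.54] cc 0.998
side motor [5.53 1.46] cc 0.975
side plate [-0.14  0.17] cc 0.976
```

View pics/end.png

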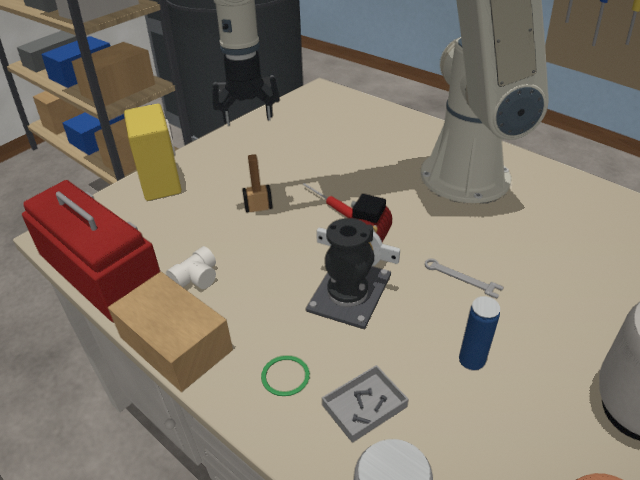

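The final view shows the mallet upright at (257,190) where it stood, the head drawn out, and the bystanders in place. Each lug has advanced about 11 mm on top of the 2 mm or more it started with.

```bash
python3 -c "
from h import *
print(arm.finish_job())"
```

```text
the job is handed in; nothing more can be done
None
```

I drove the motor head out about 11 mm further at each lug, putting both gaps at an estimated 12 mm or more. The largest push I read was about 14 N. The mallet is back on its head within 1 mm of its start and released, no bystander looks moved in the final picture, and I handed the job in at about 46 s without seeing a verdict.

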